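# Dip the sampling needle into the collared well and hold it there

### The job

Slide the metal sample block along the worktop, without lifting it, until its middle well, the one with the raised collar, is centred under the needle of the stand. Then let go of the block, press the stand's spring-loaded cap down 20 mm (two thirds of its 30 mm travel, never to the stop) so that the needle dips into that well, keep it at that depth for at least two seconds, and finish still holding it there. Leave the jar, timer, beaker and dropper bottle where they are.

Things in the scene. Friction and masses are not known exactly. Their poses are not given: they have to be found in the camera images.
- tab (a point): Grasp point in the upright pull tab of the loose aluminium sample block: on the tab's centre line, 45 mm above the worktop. Tab 14 mm thick (x), 30 mm long (y), top 65 mm above the worktop; it stands on a neck 22 mm wide, 12 mm high. The block (0.25 to 0.5 kg) lies flat. Axes: the block's own, z up, y from the tab towards the wells.
- well (a point): Centre of the mouth of the block's collared well, at the collar's top (21 mm wide, 3 mm high), 29 mm above the worktop; same axes as tab, 95 mm from it along +y. It is the middle of three wells in a row along y, 26 mm apart, 15 mm wide, 22 mm deep. It is the centre of the block's main part, 44 (x) by 84 (y) by 26 mm high. The neck ends 114 mm from it along -y.
- stand_foot (a point): Point on the worktop exactly below the fixed stand's needle. Stand's axes: z up, y from the needle to the column. Foot plate 75 to 150 mm off along +y, 90 mm wide; column and overhead arm at most 141 mm high. The arm is 34 mm wide, its underside 97 mm up; below it is open on the -y, +x and -x sides, so the block goes in with its tab towards the stand's -y.
- cap_top (a point): Centre of the flat top of the round black plunger cap (40 mm wide), the highest part of the stand: 190 mm above the worktop when up, 170 mm when pressed 20 mm. Lies exactly above the needle.
- needle_tip (a point): Tip of the steel needle (4 mm thick), 36 mm above the worktop when up; moves down with the cap, along the vertical.
- plunger (a joint): Travel of the cap and needle in m: 0 up, 0.030 at the lower stop, 0.020 as asked. A spring returns it: about 2 N to start it, rising 0.3 N per mm, about 8 N at 20 mm. If the block is not under the needle with a well, the needle lands on metal after 7 to 10 mm.
- seal_jar_mid (a point): Bystander, to be left alone: small round jar, 44 mm wide, 42 mm high; point on its upright axis about half-way up.
- timer_mid (a point): Bystander, to be left alone: small upright digital timer, 30x66x59 mm; point on its upright axis about half-way up.
- beaker_mid (a point): Bystander, to be left alone: small beaker, 50 mm wide, 59 mm high; point on its upright axis about half-way up.
- dropper_mid (a point): Bystander, to be left alone: dropper bottle, 31 mm wide, 105 mm high; point on its upright axis about half-way up.

How it is judged:
By the outcome, as a careful person would: the job done as asked, in the order asked, and still so for the second after the job is handed in, while the arm keeps its last pose, push and grip.
It also fails if it takes over 51 s, if anything falls off the work surface, if the arm or the gripper's body presses on something with over 40 N, if the wrist force passes 120 N, or if a joint passes its speed limit or range.

### The arm

A 6-joint arm with a two-finger parallel gripper is mounted at the origin on a cart in front of the work surface, level with it; the furniture and walls round the work are solid. World frame = base frame: x ahead of the robot, y to its left, z up, the work surface at z = 0. Lengths are in m, angles in rad, forces in N, time in s.
With the tool pointing down it reaches from about 0.275 to 0.875 m from the base axis. Payload 12.5 kg.
Tool frame: the origin (TCP) lies on the centre line of the jaws, within the pads' length; the fingertips stand r.finger_overhang ahead of it and the grasp point (between the pads) lies 3 mm ahead of it (r.finger_overhang is the distance from the TCP to the fingertips, in m); z points along the fingers, y is the direction in which the jaws open and shut (so a half turn about z gives the same grasp; the last joint's range is limited). The gripper opens to 85 mm and grips with 20 to 120 N. Pads are 22 mm wide; open, the fingers measure 114 mm over their backs; the gripper's body (76 mm by 85 mm) begins 54 mm behind the grasp point. The pads swing forward as they close: fully open they stand 13 mm farther back than shut.
Start: joints at [1.103, 0.351, 1.652, -0, 1.139, -0.085], TCP at [0.205, 0.51, 0.253] pointing down, gripper open.
Joint ranges: [-2.75, 2.75], [-0.79, 2.1], [0.01, 2.65], [-1.57, 4.71], [0.07, 3.14], [-2.87, 2.87]. Speed limits (rad/s): [2.22, 2.22, 2.79, 3.14, 3.14, 3.14].

### API

Orientations are given as a unit quaternion [x, y, z, w].
In Python, from cell import r, optics gives the robot as it stands. The module is installed in compiled form; this text tells all that it offers. Calls block until the motion is done:
- r.move_to(position, orientation): joint-space move of the TCP to a pose.
- r.move_linear(position, rot=None, vel=0.15): straight line of the TCP; rot=None keeps the orientation; vel is the mean speed in m/s.
- r.set_joints(angles): joint-space move.
- r.set_gripper(opening, squeeze=None): opening from 0.0 (shut) to 1.0 (fully open); squeeze is the grip in N (None keeps the last); returns when the fingers have stopped.
- r.sleep(seconds).
- r.inverse_kinematics(position, orientation): joint angles nearest the present ones, or None.
- optics.get_image(name): name is "scene" or "top" or "wrist"; returns a dict with "pixels" (480x640x3 uint8, red, green, blue), "depth" (480x640 float32, m along the optical axis (not along the pixel's ray), 0 where there is no reading), "fx", "fy", "cx", "cy" (pixels), "D" ([k1, k2, p1, p2, k3] as OpenCV has them; the pictures are not rectified), "camera_from_world" (4x4, takes a point from world to camera coordinates); the wrist camera has in their place "mount" (4x4, takes a point from camera to tool coordinates, whose origin is the TCP and whose axes are the flange's). Camera axes: x right, y down, z forward; pixel columns grow to the right and rows downward; lengths in m; the calibration is good to about 2 mm. A picture is of the moment at which its call begins: read the wrist's pose just before it.
A pose or a line that the arm cannot do raises r.PlanningError and nothing moves.
- r.hand_in(): hands the job in, once; it reports no verdict.
Readings, each from a call of its own:
- r.current_t(): time.
- r.current_q(): joint angles.
- r.current_qvel(): joint speeds.
- r.current_effort(): joint torques, N m.
- r.current_tool_pos(): TCP position.
- r.current_ee_rot(): TCP orientation.
- r.current_contact_force(): force on the tool from outside, world axes, zero at the start.
- r.current_torque(): the same for the moment, N m.
- r.current_opening(): opening from 0.0 (shut) to 1.0 (fully open).
Only numpy, scipy, OpenCV 4.12 (cv2) and the standard library are available. Lean on these libraries where they do the work, as an engineer would, in place of code of your own. Each camera call takes 0.05 s, during which the arm holds its last target.

## Working session

There is one attempt and no reset: what is moved stays moved. The work goes in short steps, each a Python script; the robot and the scene stay as the last script left them, time stands still between calls to the robot, and variables do not carry over. Pictures are saved under pics/ and viewed, and the job is handed in when it is done.

```bash
mkdir -p pics; ls
python3 - <<'E'
from cell import r, optics
import cv2
for n in ["scene","top"]:
    im=optics.get_image(n); cv2.imwrite(f"pics/{n}0.png",im["pixels"][:,:,::-1])
    print(n,im["fx"],im["fy"],im["cx"],im["cy"],im["D"]); print(im["camera_from_world"])
print(r.current_t(),r.finger_overhang,r.current_ee_rot())
print(optics.get_image("wrist")["mount"])
E
```

```text
pics
scene 605.7405230838019 605.7405230838019 324.23158160592556 239.88480562726218 [-0.13795236  0.          0.          0.          0.        ]
[[ 0.7349228  -0.67801256 -0.01369067 -0.41068553]
 [-0.38201611 -0.39723227 -0.83442808  0.319912  ]
 [ 0.56031434  0.61847028 -0.55094677  0.91542454]
 [ 0.          0.          0.          1.        ]]
top 445.92765341958903 445.92765341958903 322.89884493790305 235.08122271151117 [-0.00163417  0.          0.          0.          0.        ]
[[-0.00287523 -0.99994687 -0.00989896 -0.04955973]
 [-0.98214514  0.00468581 -0.18806641  0.54856265]
 [ 0.18810281  0.00918148 -0.98210643  1.07618826]
 [ 0.          0.          0.          1.        ]]
0.1 0.022 [ 1.90234478e-01  9.81738550e-01 -4.93394432e-04 -1.36620111e-04]
[[-8.22088824e-04 -9.54023243e-01 -2.99731506e-01  7.55990975e-02]
 [ 9.99999526e-01 -6.27656316e-04 -7.44965797e-04 -9.30231497e-04]
 [ 5.22586313e-04 -2.99731976e-01  9.54023307e-01 -1.20289236e-01]
 [ 0.00000000e+00  0.00000000e+00  0.00000000e+00  1.00000000e+00]]
```

View pics/scene0.png

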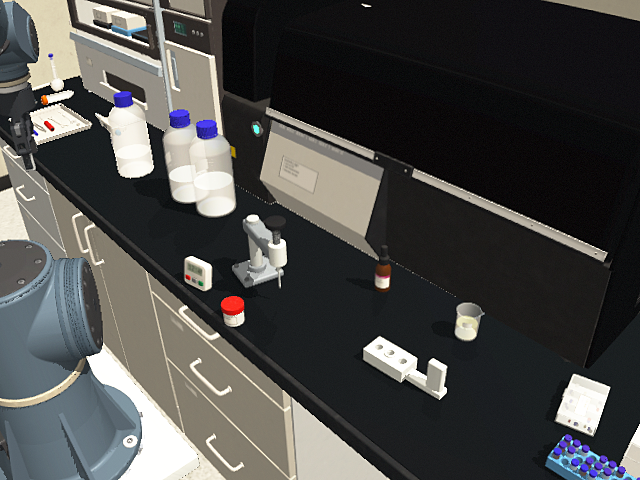

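View pics/top0.png

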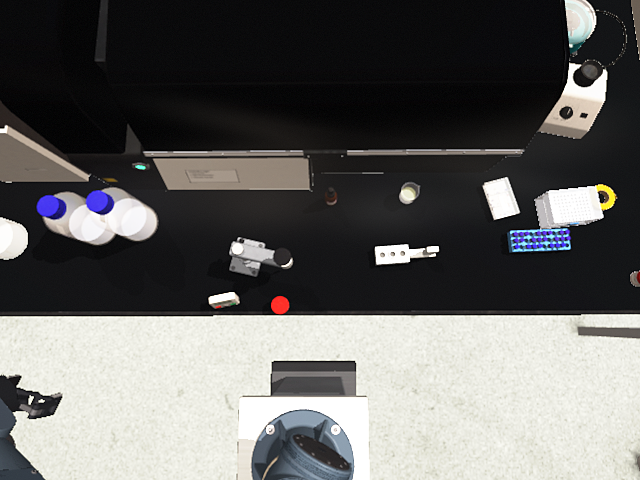

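```bash
cat > h.py <<'E'
import numpy as np, cv2
from scipy.spatial.transform import Rotation as R
def K(im): return np.array([[im["fx"],0,im["cx"]],[0,im["fy"],im["cy"]],[0,0,1.]])
def wfc(im,tool=None):
    if "camera_from_world" in im: return np.linalg.inv(np.array(im["camera_from_world"]))
    T=np.eye(4); T[:3,:3]=R.from_quat(tool[1]).as_matrix(); T[:3,3]=tool[0]
    return T@np.array(im["mount"])
def ray(im,uv,tool=None):
    p=cv2.undistortPoints(np.array(uv,float).reshape(-1,1,2),K(im),np.array(im["D"])).reshape(-1,2)
    T=wfc(im,tool); d=np.c_[p,np.ones(len(p))]@T[:3,:3].T
    return T[:3,3],d
def plane(im,uv,z,tool=None):
    o,d=ray(im,uv,tool); return o+d*((z-o[2])/d[:,2])[:,None]
def proj(im,P,tool=None):
    T=np.linalg.inv(wfc(im,tool)); rv,_=cv2.Rodrigues(T[:3,:3])
    return cv2.projectPoints(np.array(P,float).reshape(-1,1,3),rv,T[:3,3],K(im),np.array(im["D"]))[0].reshape(-1,2)
E
python3 - <<'E'
import cv2
a=cv2.imread("pics/top0.png")
cv2.imwrite("pics/topc1.png",cv2.resize(a[230:315,200:300],None,fx=7,fy=7,interpolation=cv2.INTER_CUBIC))
cv2.imwrite("pics/topc2.png",cv2.resize(a[235:275,365:445],None,fx=9,fy=9,interpolation=cv2.INTER_CUBIC))
a=cv2.imread("pics/scene0.png")
cv2.imwrite("pics/scc1.png",cv2.resize(a[205:300,175:295],None,fx=6,fy=6,interpolation=cv2.INTER_CUBIC))
cv2.imwrite("pics/scc2.png",cv2.resize(a[325:405,355:455],None,fx=7,fy=7,interpolation=cv2.INTER_CUBIC))
E
```

```text
(no output)
```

View pics/topc1.png

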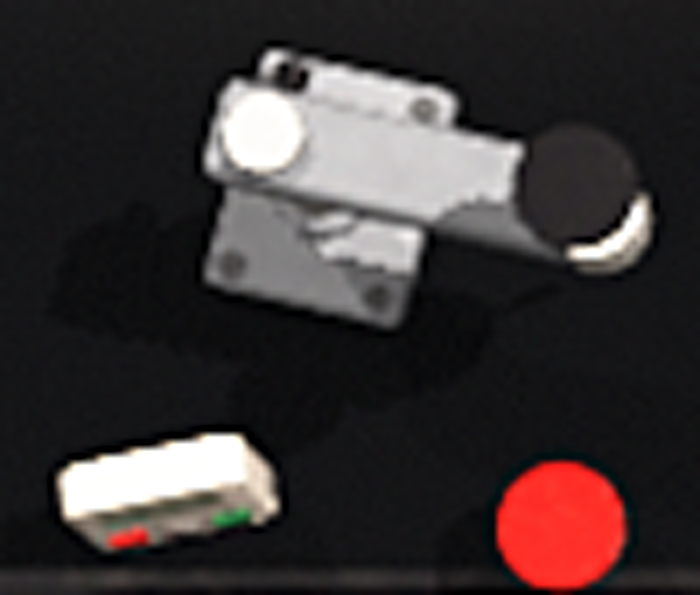

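View pics/topc2.png

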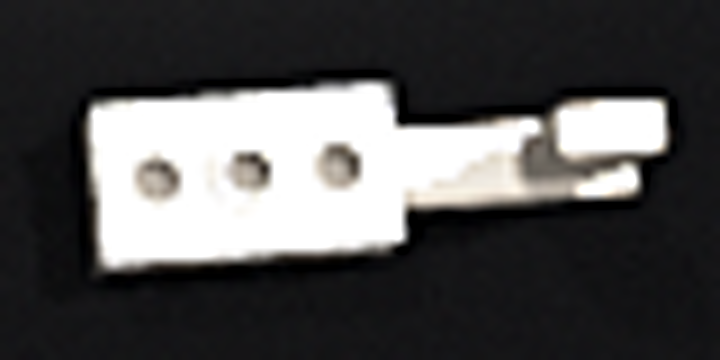

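View pics/scc1.png

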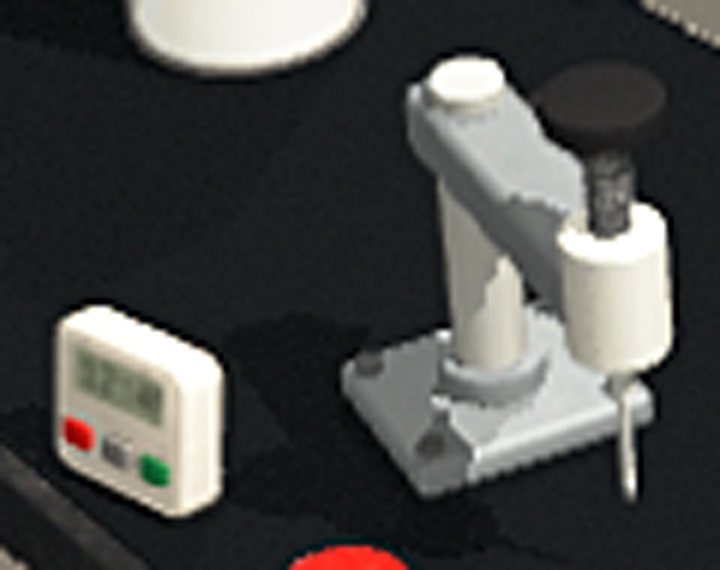

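View pics/scc2.png

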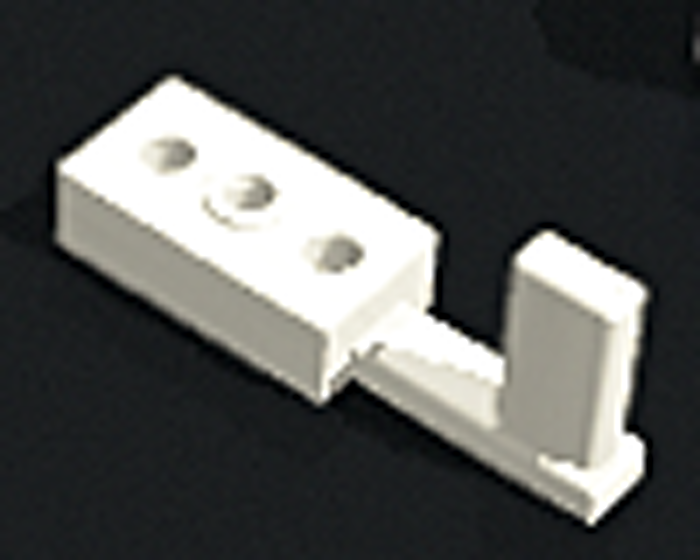

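The cap (dark disc) is at about top pixel (282.5, 256) and the needle tip at scene (280, 288). The wells are at top (382–403, 253–254), and the tab top is at (432.5, 249).

Run:
```python
from cell import optics
from h import *
t=optics.get_image("top"); s=optics.get_image("scene")
def c(x,o,f): return [(np.array(p)+.5)/f-.5+np.array(o) for p in x]
# block top-face mask refined: wells
print("wells top z26", plane(t,c([(157,178),(248,171),(339,165)],(365,235),9),.026).round(4).tolist())
print("wells scene z26", plane(s,c([(168,154),(247,192),(336,252)],(355,325),7),.026).round(4).tolist())
print("collar z29 mid scene", plane(s,c([(247,192)],(355,325),7),.029).round(4).tolist(), plane(t,c([(248,171)],(365,235),9),.029).round(4).tolist())
print("top corners top z26",plane(t,c([(90,101),(392,84),(405,243),(100,270)],(365,235),9),.026).round(4).tolist())
print("scene corners",plane(s,c([(172,77),(437,238),(326,333),(60,165)],(355,325),7),.026).round(4).tolist())
print("tab top z65 top",plane(t,c([(555,102),(666,100),(666,152),(562,156)],(365,235),9),.065).round(4).tolist())
print("tab top z65 scene",plane(s,c([(545,230),(647,293),(610,320),(516,255)],(355,325),7),.065).round(4).tolist())
g=t["pixels"].astype(int)
print("cap top z190",plane(t,c([(578,183)],(200,230),7),.19).round(4).tolist(), "scene",plane(s,c([(602,95)],(175,205),6),.19).round(4).tolist())
print("needle tip scene z36",plane(s,c([(629,498)],(175,205),6),.036).round(4).tolist())
print("column top z141",plane(t,c([(262,132)],(200,230),7),.141).round(4).tolist(),plane(s,c([(466,80)],(175,205),6),.141).round(4).tolist())
print("foot corners ~z8",plane(t,c([(205,280),(395,325),(455,95),(262,50)],(200,230),7),.01).round(4).tolist())
print("jar red",plane(t,c([(562,525)],(200,230),7),.042).round(4).tolist())
print("timer",plane(t,c([(60,480),(245,435),(275,480),(100,545)],(200,230),7),.059).round(4).tolist())
```

```text
wells top z26 [[0.5023, -0.2028, 0.026], [0.5042, -0.2288, 0.026], [0.5058, -0.2547, 0.026]]
wells scene z26 [[0.5018, -0.2029, 0.026], [0.506, -0.2259, 0.026], [0.5061, -0.2551, 0.026]]
collar z29 mid scene [[0.5035, -0.2279, 0.029]] [[0.5038, -0.2283, 0.029]]
top corners top z26 [[0.5246, -0.1843, 0.026], [0.5292, -0.2707, 0.026], [0.4834, -0.2726, 0.026], [0.476, -0.1859, 0.026]]
scene corners [[0.5233, -0.1842, 0.026], [0.5275, -0.2692, 0.026], [0.4838, -0.2716, 0.026], [0.4794, -0.187, 0.026]]
tab top z65 top [[0.5173, -0.3082, 0.065], [0.5177, -0.3388, 0.065], [0.5032, -0.338, 0.065], [0.5022, -0.3094, 0.065]]
tab top z65 scene [[0.5151, -0.3087, 0.065], [0.5159, -0.3381, 0.065], [0.5031, -0.3375, 0.065], [0.5039, -0.3092, 0.065]]
cap top z190 [[0.4762, 0.0367, 0.19]] scene [[0.4755, 0.0381, 0.19]]
needle tip scene z36 [[0.4749, 0.0378, 0.036]]
column top z141 [[0.5007, 0.1467, 0.141]] [[0.4969, 0.1414, 0.141]]
foot corners ~z8 [[0.4665, 0.1928, 0.01], [0.4496, 0.1219, 0.01], [0.5356, 0.1016, 0.01], [0.5531, 0.1745, 0.01]]
jar red [[0.3753, 0.0557, 0.042]]
timer [[0.3908, 0.2303, 0.059], [0.4063, 0.1658, 0.059], [0.3906, 0.1548, 0.059], [0.3683, 0.2153, 0.059]]
```

```bash
cat >> h.py <<'E'
def quat(ax): # tool x heading (deg, world), tool z down
    a=np.radians(ax); x=np.array([np.cos(a),np.sin(a),0]); z=np.array([0,0,-1.]); 
    return R.from_matrix(np.c_[x,np.cross(z,x),z]).as_quat()
E
python3 - <<'E'
from cell import r, optics
from h import *
for nm,p,h in [("start",[.51,-.3235],93.7),("end",[.4557,-.0554],78)]:
  for d in (0,90,180,-90):
    print(nm,d,[None if j is None else np.round(j,2).tolist() for j in [r.inverse_kinematics([*p,z],quat(h+d)) for z in (.048,.25)]])
for d in range(0,360,45):
    j=r.inverse_kinematics([.4755,.0375,.192],quat(d)); print(d,None if j is None else np.round(j,2))
print(r.inverse_kinematics([.205,.51,.42],r.current_ee_rot()))
print(r.inverse_kinematics([.45,-.285,.4],quat(3.7)))
t=optics.get_image("top")
for n,uv,z in [("dropper",(331,190),.105),("beaker",(409,185),.059),("bottle",(137,220),.25)]: print(n,plane(t,[uv],z))
E
```

```text
start 0 [[-0.64, 0.71, 1.64, -0.0, 0.79, -0.71], [-0.64, 0.45, 1.51, -0.0, 1.18, -0.71]]
start 90 [[-0.64, 0.71, 1.64, -0.0, 0.79, -2.28], [-0.64, 0.45, 1.51, -0.0, 1.18, -2.28]]
start 180 [[-0.64, 0.71, 1.64, -0.0, 0.79, 2.43], [-0.64, 0.45, 1.51, -0.0, 1.18, 2.43]]
start -90 [[-0.64, 0.71, 1.64, -0.0, 0.79, 0.86], [-0.64, 0.45, 1.51, -0.0, 1.18, 0.86]]
end 0 [[-0.22, 0.53, 2.02, -0.0, 0.59, -0.01], [-0.22, 0.19, 1.88, -0.0, 1.07, -0.01]]
end 90 [[-0.22, 0.53, 2.02, -0.0, 0.59, -1.58], [-0.22, 0.19, 1.88, -0.0, 1.07, -1.58]]
end 180 [None, None]
end -90 [[-0.22, 0.53, 2.02, -0.0, 0.59, 1.56], [-0.22, 0.19, 1.88, -0.0, 1.07, 1.56]]
0 [-0.02  0.3   1.9  -0.    0.94  1.55]
45 [-0.02  0.3   1.9  -0.    0.94  0.77]
90 [-0.02  0.3   1.9  -0.    0.94 -0.02]
135 [-0.02  0.3   1.9  -0.    0.94 -0.8 ]
180 [-0.02  0.3   1.9  -0.    0.94 -1.59]
225 [-0.02  0.3   1.9  -0.    0.94 -2.38]
270 None
315 [-0.02  0.3   1.9  -0.    0.94  2.34]
[ 1.10389390e+00  2.35446379e-01  1.40174235e+00  1.74457296e-05
  1.50491028e+00 -8.40939479e-02]
[-6.51978629e-01  2.08338685e-01  1.48186494e+00 -4.44089210e-16
  1.45138903e+00  8.54240516e-01]
dropper [[ 0.65077891 -0.07236394  0.105     ]]
beaker [[ 0.67665045 -0.27281959  0.059     ]]
bottle [[0.54451706 0.33680497 0.25      ]]
```

Run:
```python
from cell import r, optics
from h import *
r.move_linear([.205,.51,.40],vel=.3)
r.move_to([.508,-.321,.25],quat(3.7)); print(r.current_t())
r.set_gripper(0.62); print(r.current_opening())
r.move_linear([.5095,-.323,.13],vel=.25)
P=(r.current_tool_pos(),r.current_ee_rot()); w=optics.get_image("wrist"); t=optics.get_image("top")
cv2.imwrite("pics/w1.png",w["pixels"][:,:,::-1])
np.savez("w1.npz",pos=P[0],rot=P[1],**{k:np.array(v) for k,v in w.items()})
print(P,r.current_t(),r.current_contact_force())
```

```text
4.0833
0.61812981375851
(array([ 0.51001748, -0.32337632,  0.13108671]), array([9.99478261e-01, 3.22925147e-02, 4.94149965e-04, 3.93721538e-04])) 5.2417 [ 0.15435469 -0.29595423 -0.67246148]
```

View pics/w1.png

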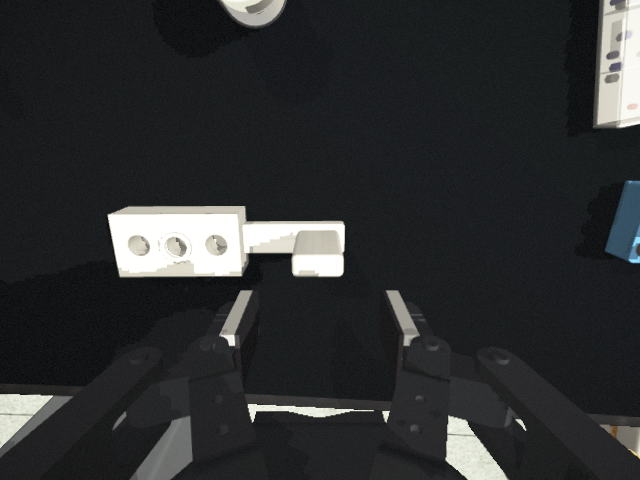

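The wrist view shows the tab top at about (293–343, 254–276), between the jaws, whose midline is near column 320. The wells are at (139, 245), (177, 246) and (216, 245).

```bash
python3 - <<'E'
from h import *
d=dict(np.load("w1.npz")); 
for k in("fx","fy","cx","cy"): d[k]=float(d[k])
T=(d["pos"],d["rot"])
print(plane(d,[(293,254),(343,254),(343,276),(293,276),(318,265)],.065,T).round(4))
print(plane(d,[(139,245),(216,245)],.026,T).round(4),plane(d,[(177,246)],.029,T).round(4))
E
cat > go.py <<'E'
from cell import r, optics
from h import *
r.move_linear([.5105,-.3235,.048],vel=.1)
print("down",r.current_tool_pos(),r.current_contact_force())
r.set_gripper(0.0,squeeze=60)
print("grip",r.current_opening(),r.current_tool_pos(),r.current_contact_force(),r.current_t())
E
```

```text
[[ 0.518  -0.3096  0.065 ]
 [ 0.5197 -0.3377  0.065 ]
 [ 0.5064 -0.3388  0.065 ]
 [ 0.5046 -0.3102  0.065 ]
 [ 0.5122 -0.3241  0.065 ]]
[[ 0.5036 -0.2042  0.026 ]
 [ 0.5069 -0.2555  0.026 ]] [[ 0.5056 -0.2306  0.029 ]]
```

```bash
python3 go.py
python3 - <<'E'
from cell import r, optics
import cv2
im=optics.get_image("scene"); cv2.imwrite("pics/s2.png",cv2.resize(im["pixels"][280:430,320:520,::-1],None,fx=4,fy=4))
E
```

```text
down [ 0.51083888 -0.3237507   0.04860751] [0.91699497 0.35792847 0.62061304]
grip 0.34085954655845324 [ 0.51086895 -0.32374561  0.0488118 ] [-1.1843774   0.76964583  6.59372294] 6.5333
```

View pics/s2.png

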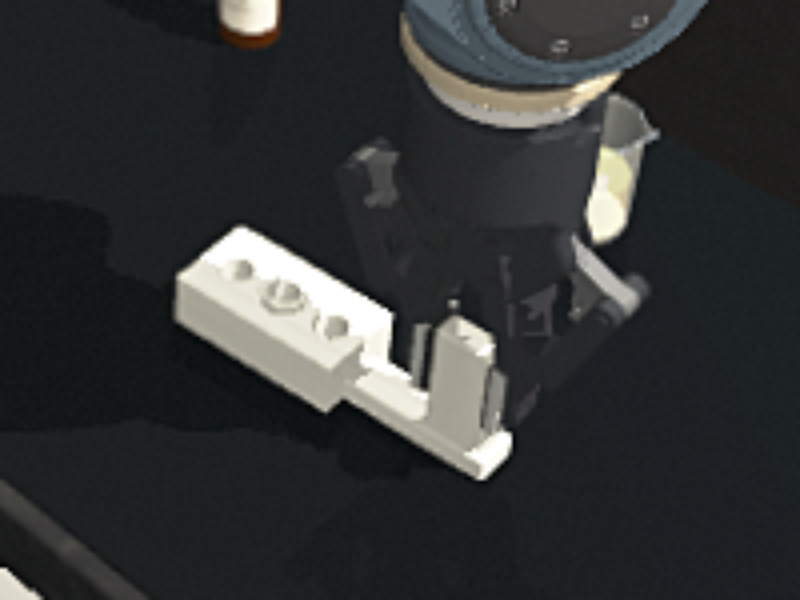

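The tab is gripped (opening 0.34 ≈ 29 mm against the 30 mm tab) and the block is flat. Next I slide it to 40 mm short of the needle, in line with the stand.

Run:
```python
from cell import r, optics
from h import *
u=np.array([np.sin(np.radians(12)),np.cos(np.radians(12))]); n=np.array([.4755,.0375])
g=n-(.095+.04)*u
r.move_linear([*g,.048],rot=quat(-12),vel=.08)
print(g,r.current_tool_pos(),r.current_contact_force(),r.current_opening(),r.current_t())
for k in("scene","top"):
    im=optics.get_image(k); cv2.imwrite(f"pics/{k}3.png",im["pixels"][:,:,::-1])
a=cv2.imread("pics/scene3.png");cv2.imwrite("pics/s3c.png",cv2.resize(a[200:350,200:400],None,fx=4,fy=4,interpolation=2))
a=cv2.imread("pics/top3.png");cv2.imwrite("pics/t3c.png",cv2.resize(a[220:300,230:350],None,fx=6,fy=6,interpolation=2))
```

```text
[ 0.44743192 -0.09454993] [ 0.44846203 -0.09514833  0.0487736 ] [ 0.91338456 -4.50325543  8.02400277] 0.34372696497642563 9.7
```

View pics/s3c.png

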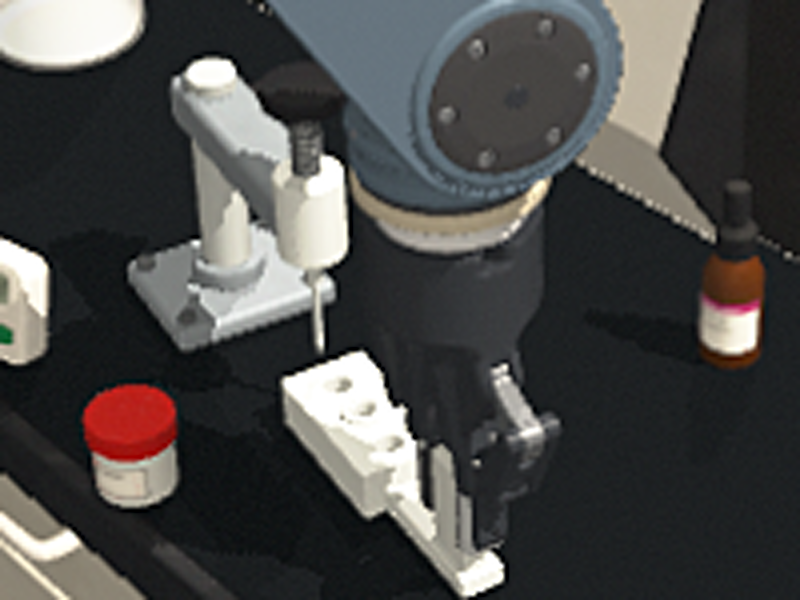

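View pics/t3c.png

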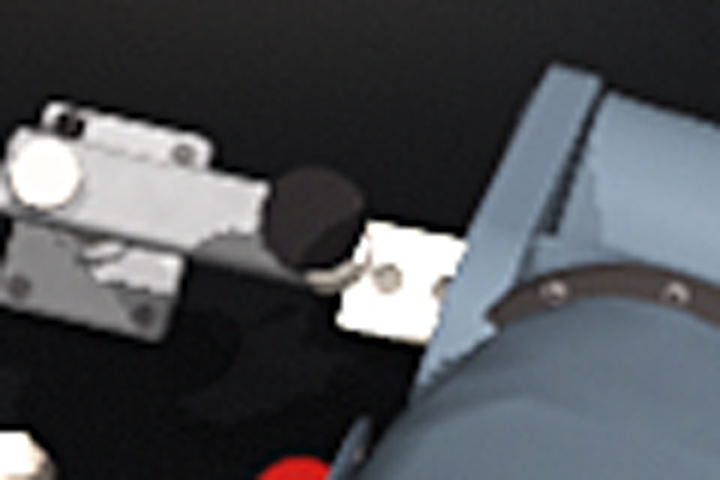

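The scene view shows the needle tip at full-frame (280, 287). The block's front well is at about (284, 296) and the middle well at (290, 302). Next I measure the block pose and use depth to check how close the wrist is to the cap.

Run:
```python
from cell import r, optics
from h import *
s=optics.get_image("scene");t=optics.get_image("top")
def c(x,o,f): return [(np.array(p)+.5)/f-.5+np.array(o) for p in x]
tp=r.current_tool_pos()
print("exp well",tp[:2]+.095*np.array([np.sin(np.radians(12)),np.cos(np.radians(12))]))
print("front well scene",plane(s,c([(337,384)],(200,200),4),.026),"top",plane(t,c([(387,278)],(230,220),6),.026))
print("mid well scene",plane(s,c([(361,407)],(200,200),4),.029),"back",plane(s,c([(390,442)],(200,200),4),.026))
print("corners scene",plane(s,c([(283,380),(366,351),(368,487)],(200,200),4),.026))
print("corners top",plane(t,c([(338,326),(367,222),(418,342)],(230,220),6),.026))
for nm,im in(("s",s),("t",t)):
    d=im["depth"]; v,u=np.nonzero(d>0); o,dr=ray(im,np.c_[u,v])
    p=o+dr*d[v,u][:,None]
    n=np.array([.4755,.0375]);uu=np.array([np.sin(np.radians(12)),np.cos(np.radians(12))]);
    al=(p[:,:2]-n)@uu; ac=(p[:,:2]-n)@np.array([uu[1],-uu[0]])
    for z0 in np.arange(.08,.4,.04):
        m=(abs(ac)<.08)&(al<-.03)&(al>-.3)&(p[:,2]>z0)&(p[:,2]<z0+.04)
        if m.sum()>3: print(nm,round(z0,2),m.sum(),"closest",np.percentile(al[m],99).round(3))
```

```text
exp well [ 0.46825122 -0.00223151]
front well scene [[0.4727417  0.02231419 0.026     ]] top [[0.47340619 0.02248408 0.026     ]]
mid well scene [[ 0.46758599 -0.00224671  0.029     ]] back [[ 0.46299313 -0.02880792  0.026     ]]
corners scene [[ 0.4555119   0.04296621  0.026     ]
 [ 0.49990038  0.03257939  0.026     ]
 [ 0.43461628 -0.04628728  0.026     ]]
corners top [[0.45300502 0.0431186  0.026     ]
 [0.49751419 0.0312688  0.026     ]
 [0.44607765 0.00907548 0.026     ]]
s 0.08 584 closest -0.079
s 0.12 601 closest -0.117
s 0.16 940 closest -0.124
s 0.2 744 closest -0.121
s 0.24 815 closest -0.119
s 0.28 1540 closest -0.188
s 0.32 1596 closest -0.187
s 0.36 1184 closest -0.187
t 0.28 236 closest -0.074
t 0.32 1241 closest -0.078
t 0.36 331 closest -0.074
```

Run:
```python
from cell import r, optics
from h import *
g=np.array([ 0.44743192,-0.09454993])+np.array([.0073,.0398])
r.move_linear([*g,.048],vel=.05)
tp=r.current_tool_pos();print(g,tp,r.current_contact_force(),r.current_opening(),r.current_t())
print("exp well",tp[:2]+.095*np.array([np.sin(np.radians(12)),np.cos(np.radians(12))]))
im=optics.get_image("scene"); a=im["pixels"][:,:,::-1]; cv2.imwrite("pics/s4.png",a);cv2.imwrite("pics/s4c.png",cv2.resize(a[250:340,220:340],None,fx=6,fy=6,interpolation=2))
```

```text
[ 0.45473192 -0.05474993] [ 0.45547995 -0.05491655  0.04876119] [ 0.67749707 -1.09195875 10.63832043] 0.34464964624450434 10.8583
exp well [0.47523156 0.03800747]
```

View pics/s4c.png

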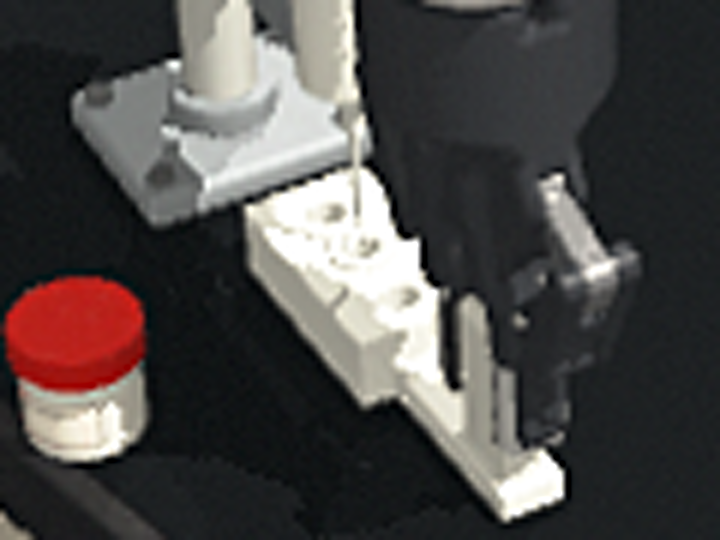

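The needle tip (full-frame ≈ (279, 288)) stands just above the collared well (≈ (280.5, 291)). I release, back up, and check again with no arm in the way.

Run:
```python
from cell import r, optics
from h import *
r.set_gripper(0.62)
tp=r.current_tool_pos(); print(tp,r.current_opening(),r.current_contact_force())
r.move_linear([tp[0],tp[1],.13],vel=.15)
u=np.array([np.sin(np.radians(12)),np.cos(np.radians(12))])
r.move_linear([*(tp[:2]-.06*u),.24],vel=.25)
r.move_to([.40,-.20,.27],quat(60))
print(r.current_t())
s=optics.get_image("scene"); a=s["pixels"][:,:,::-1]; cv2.imwrite("pics/s5.png",a);cv2.imwrite("pics/s5c.png",cv2.resize(a[260:330,240:330],None,fx=8,fy=8,interpolation=2))
t=optics.get_image("top"); a=t["pixels"][:,:,::-1]; cv2.imwrite("pics/t5.png",a);cv2.imwrite("pics/t5c.png",cv2.resize(a[230:300,250:350],None,fx=7,fy=7,interpolation=2))
P=(r.current_tool_pos(),r.current_ee_rot());w=optics.get_image("wrist");cv2.imwrite("pics/w5.png",w["pixels"][:,:,::-1])
np.savez("w5.npz",pos=P[0],rot=P[1],**{k:np.array(v) for k,v in w.items()})
print(proj(s,[[.4755,.0375,.036],[.4755,.0375,.029]]))
```

```text
[ 0.45451983 -0.05466257  0.04785574] 0.6196590079474923 [ 0.10836236 -0.17527791  0.22061572]
13.9417
[[279.76311015 287.50652626]
 [279.96041445 290.31791395]]
```

View pics/s5c.png

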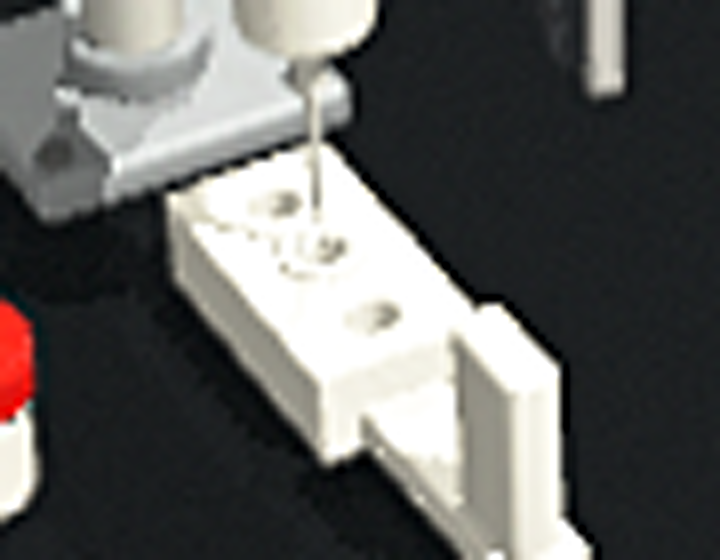

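View pics/t5c.png

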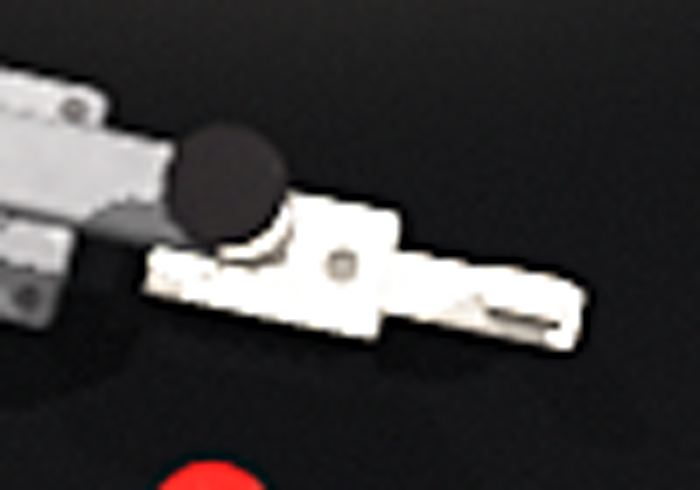

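View pics/w5.png

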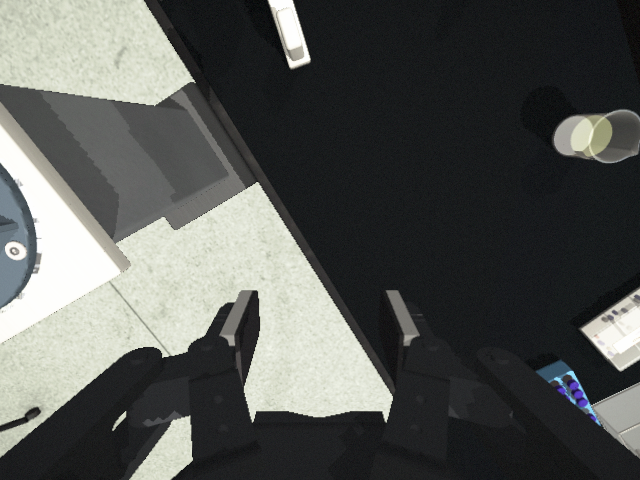

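```bash
python3 - <<'E'
from cell import r, optics
from h import *
s=optics.get_image("scene");t=optics.get_image("top")
def c(x,o,f): return [(np.array(p)+.5)/f-.5+np.array(o) for p in x]
S=lambda x,z:plane(s,c(x,(240,260),8),z)[:,:2].round(4).tolist()
Tt=lambda x,z:plane(t,c(x,(250,230),7),z)[:,:2].round(4).tolist()
print("tip",S([(317,219)],.036))
print("well mid",S([(319,248)],.029),"outer",S([(280,203),(373,316)],.026), np.mean(S([(280,203),(373,316)],.026),0))
k=S([(170,203),(322,143),(471,302),(322,386)],.026); print("corners",k,np.mean(k,0))
print("tab top",S([(493,303),(560,367),(520,390),(458,335)],.065))
print("top back well",Tt([(342,264)],.026),"corners FL,BL,BR",Tt([(145,290),(377,340),(402,210)],.026))
print("cap",Tt([(227,183)],.19))
E
python3 - <<'E'
import cv2
a=cv2.imread("pics/s5.png");cv2.imwrite("pics/s5d.png",cv2.resize(a[278:305,262:298],None,fx=20,fy=20,interpolation=cv2.INTER_NEAREST))
E
```

```text
tip [[0.4758, 0.0397]]
well mid [[0.4743, 0.0376]] outer [[0.481, 0.0615], [0.4692, 0.011]] [0.4751  0.03625]
corners [[0.4609, 0.0805], [0.5044, 0.0736], [0.49, -0.0013], [0.4435, -0.0009]] [0.4747   0.037975]
tab top [[0.4629, -0.0428], [0.4588, -0.0707], [0.4469, -0.0705], [0.4495, -0.0461]]
top back well [[0.4698, 0.0113]] corners FL,BL,BR [[0.4606, 0.0831], [0.4421, -0.0016], [0.4896, -0.0105]]
cap [[0.4762, 0.037]]
```

View pics/s5d.png

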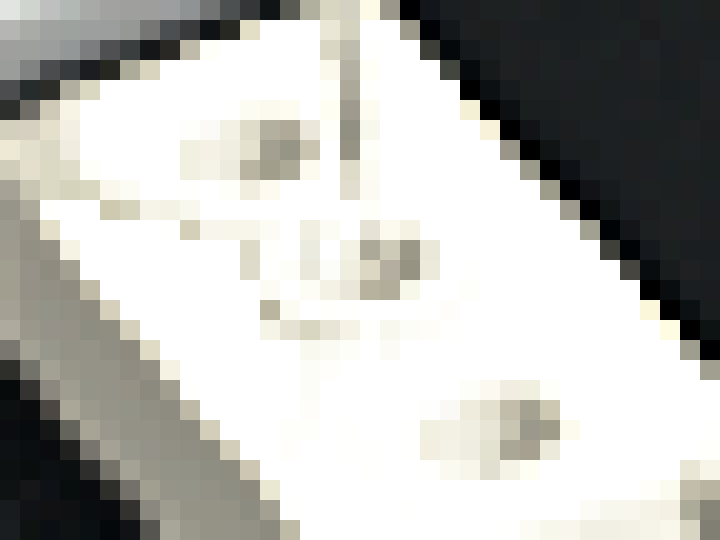

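Run:
```python
from cell import r, optics
from h import *
s=optics.get_image("scene")
N=plane(s,[(279.0,287.5),(279.,288)],.036)[:,:2];print("needle",N)
W=plane(s,[(274,285),(286.4,299)],.026)[:,:2];M=plane(s,[(280,290.5)],.029)[:,:2]
print("wells",W,W.mean(0),M, np.linalg.norm(W[0]-W[1]))
# sub-pixel needle centre line rows 279..286
g=s["pixels"].astype(float).sum(2)
for v in range(279,289): print(v,g[v,275:285].astype(int))
```

```text
needle [[0.47442573 0.03854989]
 [0.4734183  0.03731367]]
wells [[0.4800198  0.06212785]
 [0.46963441 0.01087394]] [0.4748271 0.0365009] [[0.47518991 0.03699754]] 0.05229549750918606
279 [765 765 765 681 611 765 765 447  12  60]
280 [765 765 765 622 545 764 765 765 182  17]
281 [765 765 765 736 517 759 765 765 765 192]
282 [765 765 765 760 497 761 765 765 765 765]
283 [740 748 765 751 451 748 765 765 765 765]
284 [515 499 687 760 424 734 765 765 765 765]
285 [470 435 569 765 432 759 765 765 765 765]
286 [459 491 742 765 642 748 765 765 765 765]
287 [744 765 765 765 655 745 765 765 765 765]
288 [765 765 765 765 765 760 765 765 765 765]
```

Run:
```python
from cell import optics
from h import *
s=optics.get_image("scene")
a=cv2.imread("pics/scene0.png").astype(int).sum(2)
for v in range(276,292): 
    x=a[v,272:288]; m=np.clip(x-90,0,None); print(v,x, round((m*np.arange(272,288)).sum()/max(m.sum(),1),2))
```

```text
276 [467 458 454 462 462 402 375 601 306  98  68  69  79  87  92  98] 275.91
277 [453 470 433 320 274 212 328 597 273  21  62  89  86  88  84  95] 275.76
278 [356 280 248 124  55  59 317 585 286  33  82  86  85  84  92  88] 276.48
279 [169  62  50  65  57  78 312 570 305  36  81  92  89  86  87  87] 278.45
280 [ 55  63  74  67  63  75 287 570 441  33  78  92  96  82  95  90] 279.22
281 [ 66  86  91  83  75  74 260 563 497  33  73  89  90  92  84  89] 279.23
282 [ 85  86  91  86  77  65 250 538 496  17  77  79  90  89  82  90] 279.24
283 [ 91  81  91  89  83  56 211 548 629   7  73  88  89  87  98  85] 279.41
284 [ 93  82  83  85  88  52 199 546 676   8  69  92  94  90  84  88] 279.42
285 [ 91  84  87  88  81  58 192 571 763  10  76  89  92  87  85  89] 279.46
286 [ 90  91  91  92  84  73 131 409 617  25  73  89  91  94  80  86] 279.55
287 [ 90  88  85  86  87  72 104 275 390  48  90  86  87  92  88  99] 279.73
288 [ 91  88  79  88  85  79  90 150 195  67  85  88  95  90  86  89] 279.72
289 [85 83 87 83 87 92 81 74 76 84 85 87 90 88 82 94] 283.67
290 [98 91 91 89 88 88 92 91 82 92 96 91 91 88 96 95] 280.29
291 [90 82 87 86 89 83 87 87 91 93 84 91 88 94 83 91] 283.3
```

The needle, at about (0.4753, 0.0375), and the well, at about (0.475, 0.037), agree to about 1 mm. That is well inside the 5.5 mm radial clearance, so I shut the gripper and press the cap in small steps.

Run:
```python
from cell import r, optics
from h import *
r.set_gripper(0.0,squeeze=20)
x,y=.4755,.0375
r.move_to([x,y,.27],quat(78))
r.move_linear([x,y,.220],vel=.12); r.sleep(.2)
f0=np.array([r.current_contact_force() for _ in range(5)]).mean(0); print("f0",f0,r.current_opening(),r.current_t())
z=.220
while z>.2035:
    z-=.0015; r.move_linear([x,y,z],vel=.02); r.sleep(.05)
    f=r.current_contact_force()-f0; print(round(z,4),r.current_tool_pos().round(4),f.round(2),round(r.current_t(),2))
    if f[2]>9: break
```

```text
f0 [-0.72198747  0.40725649  0.70449046] 0.0018534353167492363 16.5917
0.2185 [0.4755 0.0375 0.2186] [ 0.23 -0.12  0.21] 16.89
0.217 [0.4755 0.0375 0.217 ] [ 0.49 -0.54 -1.03] 17.19
0.2155 [0.4755 0.0375 0.2155] [ 0.12 -0.58 -0.74] 17.49
0.214 [0.4755 0.0375 0.214 ] [ 1.87 -0.59 -0.29] 17.79
0.2125 [0.4755 0.0375 0.2125] [ 0.08 -0.04 -0.53] 18.09
0.211 [0.4756 0.0375 0.2112] [0.65 0.07 1.19] 18.39
0.2095 [0.4756 0.0375 0.2096] [ 0.97 -0.57  2.48] 18.69
0.208 [0.4756 0.0375 0.208 ] [ 2.2  -0.35  2.61] 18.99
0.2065 [0.4756 0.0375 0.2065] [ 1.51 -0.7   3.56] 19.29
0.205 [0.4756 0.0375 0.205 ] [ 0.27 -0.33  3.4 ] 19.59
0.2035 [0.4756 0.0375 0.2036] [ 2.87 -0.39  4.64] 19.89
```

Contact came at about TCP z 0.212 (cap top 0.190), and the force follows the spring law. I continue to 20 mm and stop if the force jumps.

Run:
```python
from cell import r, optics
from h import *
x,y=.4755,.0375
f0=np.array([-0.72,0.41,0.4]); z=.2035
while z>.1921:
    z=max(z-.0015,.1919); r.move_linear([x,y,z],vel=.02); r.sleep(.05)
    f=np.mean([r.current_contact_force() for _ in range(3)],0)-f0; tz=r.current_tool_pos()[2]; print(round(z,4),r.current_tool_pos().round(4),f.round(2),"spring",round(2+300*(.212-tz),1),round(r.current_t(),2))
    if f[2]>2+300*(.212-tz)+4: print("STOP");break
s=optics.get_image("scene"); a=s["pixels"][:,:,::-1]; cv2.imwrite("pics/s6.png",a);cv2.imwrite("pics/s6c.png",cv2.resize(a[200:330,210:330],None,fx=4.5,fy=4.5,interpolation=2))
```

```text
0.202 [0.4756 0.0375 0.2021] [ 1.81 -0.78  5.11] spring 5.0 20.19
0.2005 [0.4756 0.0375 0.2007] [2.39 0.08 5.03] spring 5.4 20.49
0.199 [0.4756 0.0375 0.1992] [ 1.76 -0.78  5.16] spring 5.8 20.79
0.1975 [0.4756 0.0375 0.1977] [ 1.65 -0.28  6.15] spring 6.3 21.09
0.196 [0.4756 0.0375 0.1963] [ 1.77 -0.53  5.94] spring 6.7 21.39
0.1945 [0.4756 0.0375 0.1948] [ 1.74 -0.05  7.55] spring 7.2 21.69
0.193 [0.4756 0.0375 0.1933] [ 1.8  -0.58  8.13] spring 7.6 21.99
0.1919 [0.4756 0.0375 0.1923] [ 0.86 -0.22  7.46] spring 7.9 22.29
```

View pics/s6c.png

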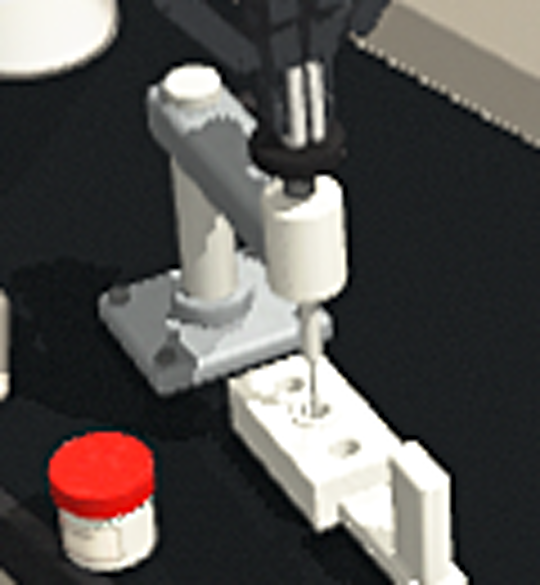

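The needle goes down into the collared well (full-frame ≈ (280, 290)). The cap is about 19.7 mm down and the force is on the spring law. I trim 0.3 mm, hold, check, and hand in.

Run:
```python
from cell import r, optics
from h import *
r.move_linear([.4755,.0375,.1916],vel=.02)
for i in range(4):
    r.sleep(.9); print(r.current_tool_pos().round(4),r.current_contact_force().round(2),round(r.current_t(),2))
t=optics.get_image("top");print("jar",plane(t,[(280,304.7)],.042).round(4)); cv2.imwrite("pics/t7.png",t["pixels"][:,:,::-1])
r.hand_in()
```

```text
[0.4756 0.0375 0.192 ] [0.07 0.35 7.97] 23.49
[0.4756 0.0375 0.192 ] [ 0.15 -0.25  7.46] 24.39
[0.4756 0.0375 0.1919] [0.33 0.46 8.  ] 25.29
[0.4756 0.0375 0.192 ] [-0.83  0.62  8.28] 26.19
jar [[0.3749 0.0554 0.042 ]]
the job is handed in; nothing more can be done
```

View pics/t7.png

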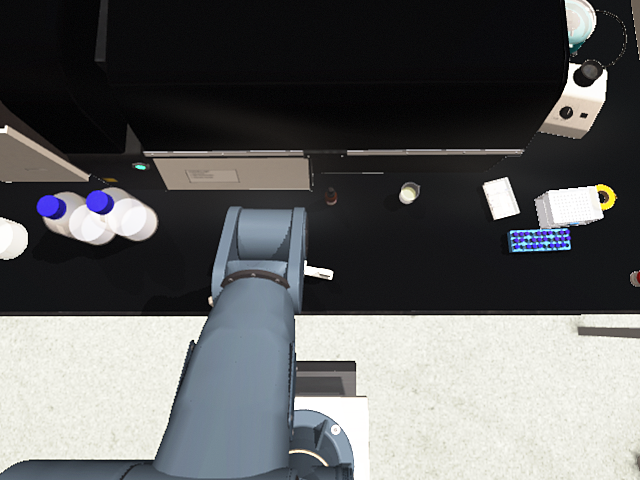

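I slid the block along the worktop by its tab until the collared well was under the needle, then let go and backed off. I then pressed the cap 20 mm with the shut fingertips, held it there for about 3.6 s, and handed the job in at about 26 s with the cap still pressed.

- **Centring:** after I let go, the camera put the well within about 1 mm of the needle. Single readings scattered by about 2 mm. The scene picture shows the needle inside the collared well.
- **Press depth:** the fingertips were at 0.170 m (TCP 0.192). The force was 7.5 to 8.3 N, against about 8 N expected at 20 mm, with no jump at the 7 to 10 mm depth where the needle would land on metal.
- **Sideways push:** while pressing I saw 1 to 3 N of sideways force, which faded during the hold.
- **Bystanders:** the beaker and dropper bottle sit where they did in the first top view. The arm hid the jar and timer in the last top picture, so the jar position printed there was not a real check. The jar and the visible edge of the timer looked unmoved in the scene picture at 20 mm depth, and the arm never went near either.

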